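# Count to the third gap and push the carton in

### The job

Start at the rack's end with the tall round post and count the gaps, full or empty, by running a fingertip along the rail on top: touch the metal plates over the first, second and third gap in that order. Then push the loose carton along the bench into that third gap until it is fully home against the back board, without ever lifting or tipping it. Leave the other carton, the jar, the mug and the tape roll where they are.

Things in the scene. Friction and masses are not known exactly. Their poses are not given: they have to be found in the camera images.
- rack: Rigid plywood divider rack fixed on the bench, open to the robot. Origin on the bench, mid-front; x into the gaps, y left, z up. Six 58 mm gaps between 8 mm dividers (y = 0, 66, 132, 198 mm either way; 60 high, 65 deep). The bench is the gaps' floor; back board face at x = 65. A level wooden rail runs along the front on top: x 0 to 24, z 60 to 74 mm, a metal plate set flush over each gap.
- tall_post: Round wooden post fixed to the bench beside one end of the rack, 30 mm in diameter, 125 mm high; its origin is the centre of its foot. At rack x = 50 mm and rack y = +225 or -225 mm (it may stand at either end). Counting starts at this end.
- low_block: Square wooden block 34 x 34 mm, 45 mm high, fixed to the bench beside the rack's other end; origin at the centre of its foot.
- carton: Closed cardboard carton with a paper tape strip, loose on the bench 35 mm or more in front of the rack: 100 mm long (x), 46 wide (y), 42 high, 0.15 to 0.3 kg. Origin at the centre of its underside. Starts lid up, turned at most 0.35 rad from the gaps' direction. When home its origin is at rack x = 15 mm and 35 mm of it sticks out. A push of 1 to 4 N slides it.
- plate_a: Blank aluminium plate in the rail over the leftmost (highest rack y) gap, 40 mm along the rail, 24 mm across it, rigid, flush with the rail. Origin at the centre of its top face, 74 mm above the bench, at rack x = 12 mm, y = +165 mm.
- plate_b: Blank aluminium plate in the rail over the second from left gap, 40 mm along the rail, 24 mm across it, rigid, flush with the rail. Origin at the centre of its top face, 74 mm above the bench, at rack x = 12 mm, y = +99 mm.
- plate_c: Blank aluminium plate in the rail over the third from left gap, 40 mm along the rail, 24 mm across it, rigid, flush with the rail. Origin at the centre of its top face, 74 mm above the bench, at rack x = 12 mm, y = +33 mm.
- plate_d: Blank aluminium plate in the rail over the third from right gap, 40 mm along the rail, 24 mm across it, rigid, flush with the rail. Origin at the centre of its top face, 74 mm above the bench, at rack x = 12 mm, y = -33 mm.
- plate_e: Blank aluminium plate in the rail over the second from right gap, 40 mm along the rail, 24 mm across it, rigid, flush with the rail. Origin at the centre of its top face, 74 mm above the bench, at rack x = 12 mm, y = -99 mm.
- plate_f: Blank aluminium plate in the rail over the rightmost gap, 40 mm along the rail, 24 mm across it, rigid, flush with the rail. Origin at the centre of its top face, 74 mm above the bench, at rack x = 12 mm, y = -165 mm.
- filed_carton: A second carton of the same kind, already home in the rightmost gap (rack y about -165 mm). Origin at the centre of its underside. Bystander.
- jar: Amber glass jar with a steel lid, 64 mm in diameter, 100 mm high, to the left of the work. Origin at the centre of its foot. Bystander.
- mug: White mug, 80 mm in diameter, 85 mm high, to the right of the work. Origin at the centre of its foot. Bystander.
- tape_roll: Core of a roll of tape, a ring 90 mm across and 45 mm high, lying to the left of the rack. Origin at the centre of its underside. Bystander.
Not all that is in view belongs to the job. Leave any blue, green or turquoise look-alike of the carton alone.

How it is judged:
By the outcome, as a careful person would: the job done as asked, in the order asked, and still so for the second after the job is handed in, with the robot touching nothing.
It also fails if it takes over 67 s, if anything falls off the work surface, if the arm or the gripper's body presses on something with over 40 N, if the wrist force passes 120 N, or if a joint passes its speed limit or range.

### The arm

A 7-joint arm with a two-finger parallel gripper is mounted at the origin on the work surface. World frame = base frame: x ahead of the robot, y to its left, z up, the work surface at z = 0. Lengths are in m, angles in rad, forces in N, time in s.
With the tool pointing down it reaches from about 0.425 to 1.025 m from the base axis. Payload 9.4 kg.
Tool frame: the origin (TCP) lies midway between the tips of the shut fingers; the grasp point (between the pads) lies 19 mm behind it (env.tcp_to_grasp is the z of the grasp point in the tool frame, in m); z points along the fingers, y is the direction in which the jaws open and shut (so a half turn about z gives the same grasp; the last joint's range is limited). The gripper opens to 85 mm and grips with 20 to 120 N. Pads are 22 mm wide; open, the fingers measure 114 mm over their backs; the gripper's body (76 mm by 85 mm) begins 54 mm behind the grasp point. The pads swing forward as they close: fully open they stand 13 mm farther back than shut.
Start: joints at [-1.26, 0.599, -0.003, 1.599, 0.002, 0.943, -0.08], TCP at [0.274, 0.671, 0.231] pointing down, gripper open.
Joint ranges: [-2.57, 2.57], [-0.35, 1.97], [-1.29, 1.29], [0.11, 2.56], [-1.05, 4.19], [0.11, 1.86], [-2.63, 2.63]. Speed limits (rad/s): [2.22, 2.22, 3.01, 3.01, 3.14, 3.14, 3.14].

### API

Orientations are given as a unit quaternion [x, y, z, w].
In Python, from plant import get_obs, viewer, env gives the robot as it stands.
- The arm moves only by the tool jog_arm, never from a script. Its argument "series" is a list of rows, each a list of 5 numbers: the shift along the tool's x, y, z in m, then the turn about the tool's z in rad, then the closure, from -1 (fully open) to 1 (shut), so that 0 is half open. In form: [[dx, dy, dz, twist, hand], ...]. A call has 1 to 5 rows; each row is the pose to reach, as a shift and turn from the pose measured when the call began, along the tool's axes at that moment; what a row does not reach only later rows make up. A row lasts 1/12 s, in which the tool goes at most 41.7 mm and 7.16 degrees, less where a joint would pass 70% of its speed; a pose out of reach is approached as far as the arm can. A call with a gripper value outside its range is refused whole. The fingers move at their own pace and stop on an object; "grip_force" is the grip in N (left out, the last holds). Time passes only in rows, so rows that repeat a pose let the fingers close. It gives the time, the measured TCP pose, the force and the opening at its end, in the units of the state.
- get_obs(): the state, without advancing time (a new reading comes with each control period).
- viewer.capture(name): name is "side" or "top"; returns the picture (400x640x3 uint8, red, green, blue); there is no depth.
- viewer.camera_info(name): a dict with "vertical_fov" (degrees; the focal length in pixels is half the picture's height over the tangent of half this angle, whatever the lens; pixels are square), "cx", "cy" (the principal point, pixels), "k1" (the pictures are not rectified: a ray, as slopes to the right and down, at radius r is drawn at 1 + k1 r^2 times it, then the intrinsics apply), "world_from_camera" (4x4, takes a point from camera to world coordinates). Camera axes: x right, y up, looking along -z (the intrinsics and any distortion apply to the point x, -y, -z); pixel columns grow to the right and rows downward; lengths in m; the calibration is good to about 2 mm. A picture is of the moment at which its call begins. camera_info takes no time and is no camera call.
- env.finish_job(): hands the job in, once; it reports no verdict.
The state is a dict: "clock": time; "joint_pos": joint angles; "dq": joint speeds; "tau": joint torques, N m; "position": TCP position; "orientation": TCP orientation; "wrist_force": force on the tool from outside, world axes, zero at the start; "wrist_torque": the same for the moment, N m; "gripper_width": opening from 0.0 (shut) to 1.0 (fully open).
Only numpy, scipy, OpenCV 4.12 (cv2) and the standard library are available. Lean on these libraries where they do the work, as an engineer would, in place of code of your own. Each camera call takes 0.05 s, during which the arm holds its last target.

## Working session

There is one attempt and no reset: what is moved stays moved. The work goes in short steps, Python scripts to look and compute and a tool call to move; the robot and the scene stay as the last step left them, time stands still between calls to the robot, and variables do not carry over. Pictures are saved under pics/ and viewed, and the job is handed in when it is done.

Besides the shell and the picture viewer there is one more tool, called after "Request:" as name([rows], argument=value, ...), one row to a line, values as JSON. jog_arm: Moves the arm, as the interface text tells. Its arguments: {"type":"object","properties":{"series":{"type":"array"},"grip_force":{"type":"number"}},"required":["series"]}

```bash
ls; mkdir -p pics; python3 - <<'E'
from plant import get_obs, viewer, env
import cv2
print(get_obs())
for n in("side","top"):
    im=viewer.capture(n); cv2.imwrite(f"pics/{n}0.png",im[:,:,::-1]); print(n,viewer.camera_info(n))
E
```

```text
pics
{'clock': 0.0, 'joint_pos': array([-1.2597089 ,  0.60015739, -0.00253617,  1.60012009,  0.00182305,
        0.94288491, -0.07979055]), 'dq': array([ 1.14213179e-03,  8.05905827e-05,  1.44580486e-04, -1.79515099e-03,
        1.32299364e-03, -2.11263230e-03,  3.40264458e-04]), 'tau': array([-5.57151434e-04, -7.76467538e+01,  1.56445015e+00, -2.58012700e+01,
        1.22101838e-02,  9.25153610e-03,  2.72584208e-05]), 'position': array([0.27400191, 0.67072911, 0.23039724]), 'orientation': array([ 1.92643916e-01,  9.81268417e-01, -7.81002178e-04, -6.87031937e-05]), 'wrist_force': array([0.02812855, 0.12047883, 1.14088349]), 'wrist_torque': array([-0.03237116, -0.04054718,  0.02298901]), 'gripper_width': 1.0040370940285526}
side {'vertical_fov': 48.35018397651523, 'cx': 321.49490508678383, 'cy': 196.90548940549326, 'k1': -0.11023001005417517, 'world_from_camera': array([[ 0.97258606,  0.1824184 , -0.14422165,  0.39141811],
       [-0.23248316,  0.77684353, -0.58520569, -0.62559137],
       [ 0.00528537,  0.602692  ,  0.7979564 ,  0.89635691],
       [ 0.        ,  0.        ,  0.        ,  1.        ]])}
top {'vertical_fov': 49.05180381309974, 'cx': 322.1266635634694, 'cy': 201.813053845503, 'k1': -0.08939078742886694, 'world_from_camera': array([[-1.79779317e-02,  9.92186492e-01, -1.23461567e-01,
         3.77343445e-01],
       [-9.99838379e-01, -1.78277888e-02,  2.32084266e-03,
        -7.50030599e-03],
       [ 1.01661991e-04,  1.23483337e-01,  9.92346641e-01,
         1.29363972e+00],
       [ 0.00000000e+00,  0.00000000e+00,  0.00000000e+00,
         1.00000000e+00]])}
```

View pics/top0.png

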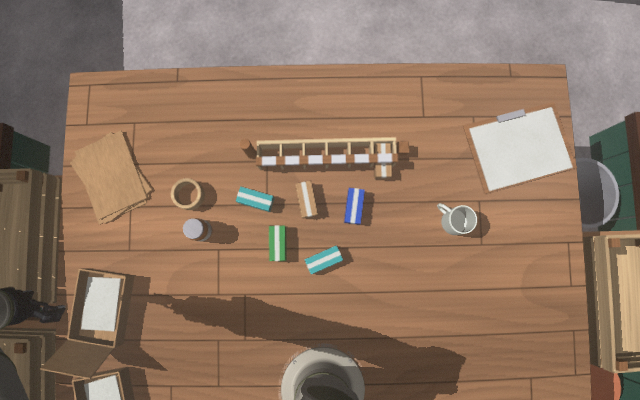

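View pics/side0.png

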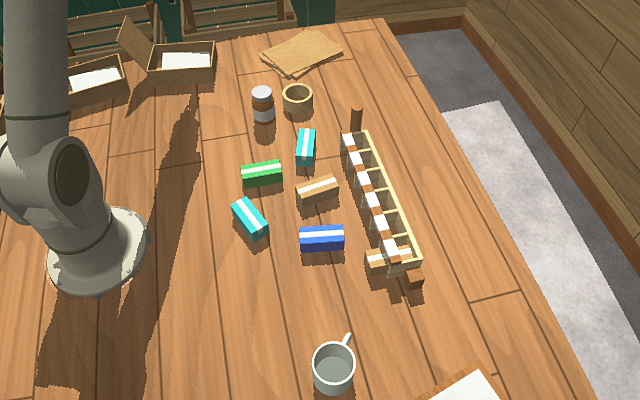

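The tall post is at the left end (top view ~(248,148), side view ~(356,118)), so the gaps to count are a, b and c. The loose carton is at top (307,199), side (317,190). I'll zoom in and measure.

```bash
cat > h.py <<'E'
import numpy as np, cv2
from plant import get_obs, viewer, env
def KD(n):
    c=viewer.camera_info(n); f=200/np.tan(np.radians(c["vertical_fov"])/2)
    return np.array([[f,0,c["cx"]],[0,f,c["cy"]],[0,0,1]]), np.array([c["k1"],0,0,0,0.]), np.array(c["world_from_camera"])
def ray(n,px):
    K,D,T=KD(n)
    u=cv2.undistortPointsIter(np.array(px,float).reshape(-1,1,2),K,D,None,None,(3,50,1e-10)).reshape(-1,2)
    d=np.c_[u[:,0],-u[:,1],-np.ones(len(u))]@T[:3,:3].T
    return T[:3,3],d
def onz(n,px,z):
    o,d=ray(n,px); return o+d*((z-o[2])/d[:,2])[:,None]
def proj(n,P):
    K,D,T=KD(n); P=(np.array(P,float).reshape(-1,3)-T[:3,3])@T[:3,:3]
    return cv2.projectPoints(P*[1,-1,-1],np.zeros(3),np.zeros(3),K,D)[0].reshape(-1,2)
E
python3 - <<'E'
from h import *
a=cv2.imread("pics/top0.png"); b=cv2.imread("pics/side0.png")
cv2.imwrite("pics/ztop.png",cv2.resize(a[125:235,230:420],None,fx=4,fy=4,interpolation=cv2.INTER_CUBIC))
cv2.imwrite("pics/zside.png",cv2.resize(b[95:290,285:435],None,fx=3,fy=3,interpolation=cv2.INTER_CUBIC))
for n,im,box in(("top",a,(140,168,250,400)),("side",b,(125,262,335,405))):
    m=(im.min(2)>170).astype(np.uint8); m[:box[0]]=0;m[box[1]:]=0;m[:,:box[2]]=0;m[:,box[3]:]=0
    k,l,s,c=cv2.connectedComponentsWithStats(m)
    for i in range(1,k):
        if s[i,4]>15: print(n,s[i],c[i],onz(n,[c[i]],.074)[0].round(4))
E
```

```text
top [378 144  14  18 155] [384.03225806 155.03870968] [ 0.6602 -0.1892  0.074 ]
top [308 155  15   9 113] [314.92920354 158.92035398] [0.6522 0.0079 0.074 ]
top [332 155  14   8 111] [338.44144144 158.46846847] [ 0.6524 -0.0589  0.074 ]
top [355 154  14   9 114] [361.34210526 157.64912281] [ 0.6536 -0.1241  0.074 ]
top [262 156  14   9 114] [268.56140351 160.35087719] [0.6506 0.1398 0.074 ]
top [285 156  14   8 111] [291.55855856 159.53153153] [0.6517 0.0743 0.074 ]
side [357 130  48  95 524] [379.13549618 178.1889313 ] [6.876e-01 6.000e-04 7.400e-02]
side [342 133  13  13 118] [348.02542373 138.94915254] [0.6499 0.1436 0.074 ]
side [349 151  14  14 129] [355.34108527 157.56589147] [0.6504 0.0774 0.074 ]
side [375 188  13   3  19] [380.63157895 188.78947368] [ 0.681 -0.031  0.074]
side [365 192  15  16 159] [371.76100629 199.11949686] [ 0.6516 -0.0553  0.074 ]
side [374 214  15  17 178] [380.85955056 222.06179775] [ 0.6524 -0.1209  0.074 ]
side [335 230   9   6  46] [338.76086957 232.17391304] [ 0.5543 -0.125   0.074 ]
side [393 233  12   4  22] [398.5 234.5] [ 0.6799 -0.1611  0.074 ]
side [383 238  22  19 230] [392.23913043 247.6       ] [ 0.6559 -0.1894  0.074 ]
side [367 254  17   8  88] [374.375 257.25 ] [ 0.6115 -0.2029  0.074 ]
```

View pics/ztop.png

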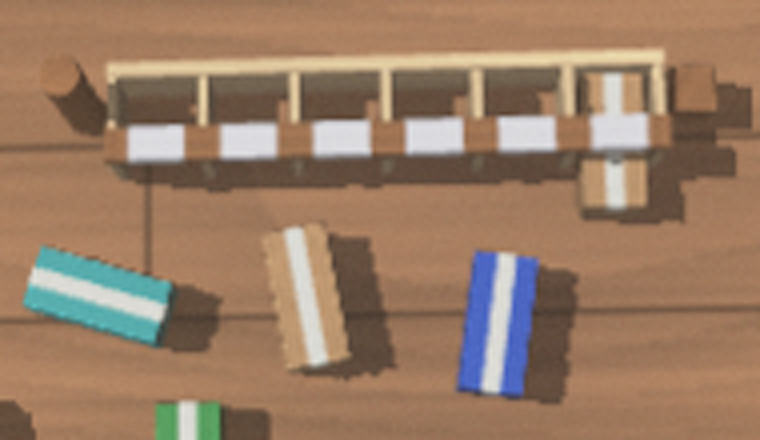

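View pics/zside.png

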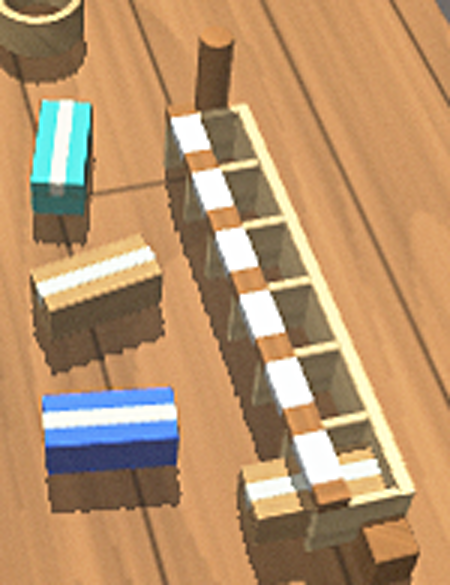

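The top view shows the tan carton at zoom (307,297), slightly turned, nearly in front of the third gap from the left. Next I'll measure its pose.

```bash
python3 - <<'E'
from h import *
rack_o=np.array([.640,-.0239]);yaw=.0105
for n,(x0,y0,x1,y1) in dict(top=(290,175,322,222),side=(290,170,342,212)).items():
    im=cv2.imread(f"pics/{n}0.png"); hsv=cv2.cvtColor(im,cv2.COLOR_BGR2HSV)
    w=((im.min(2)>165)).astype(np.uint8)*255
    sub=np.zeros_like(w); sub[y0:y1,x0:x1]=w[y0:y1,x0:x1]
    c=max(cv2.findContours(sub,0,2)[0],key=cv2.contourArea)
    r=cv2.minAreaRect(c); bx=cv2.boxPoints(r); P=onz(n,bx,.042)
    print(n,"strip",r, P[:,:2].round(4).tolist(), P.mean(0).round(4))
    e=sorted([(np.linalg.norm(P[i]-P[(i+1)%4]),i) for i in range(4)])
    i=e[-1][1]; d=P[(i+1)%4]-P[i]; print("len",e[-1][0],"yaw",np.arctan(d[1]/d[0]))
    b=((im[:,:,2]>150)&(im[:,:,1]>105)).astype(np.uint8)*255
    sub=np.zeros_like(w); sub[y0:y1,x0:x1]=b[y0:y1,x0:x1]
    c=max(cv2.findContours(sub,0,2)[0],key=cv2.contourArea)
    r=cv2.minAreaRect(c); P=onz(n,cv2.boxPoints(r),.042)
    print("all",r,P[:,:2].round(4).tolist(),P.mean(0).round(4), [np.linalg.norm(P[i]-P[i-1]).round(4) for i in range(4)])
    cv2.imwrite(f"pics/m{n}.png",cv2.resize(np.hstack([im[y0-8:y1+8,x0-8:x1+8],cv2.cvtColor(sub,cv2.COLOR_GRAY2BGR)[y0-8:y1+8,x0-8:x1+8]]),None,fx=5,fy=5,interpolation=0))
E
```

```text
top strip ((306.0000305175781, 198.49998474121094), (33.92808532714844, 4.510670185089111), 78.69007110595703) [[0.5911, 0.0513], [0.5934, 0.0384], [0.4964, 0.0206], [0.4941, 0.0333]] [0.5438 0.0359 0.042 ]
len 0.0986597483274537 yaw 0.1815875633872475
all ((305.5, 198.0), (46.0, 31.0), 90.0) [[0.6131, 0.0814], [0.6115, -0.0086], [0.4778, -0.0062], [0.4794, 0.0826]] [0.5454 0.0373 0.042 ] [np.float64(0.1338), np.float64(0.09), np.float64(0.1337), np.float64(0.0888)]
side strip ((316.45001220703125, 184.8500213623047), (5.05964469909668, 40.160926818847656), 71.56504821777344) [[0.4925, 0.0389], [0.593, 0.0567], [0.593, 0.0408], [0.4934, 0.0236]] [0.543 0.04  0.042]
len 0.10200358378546116 yaw 0.1748001403883052
all ((315.4999694824219, 190.49998474121094), (40.99999237060547, 50.99999237060547), 90.0) [[0.4883, 0.1017], [0.6134, 0.0724], [0.5808, -0.0498], [0.4642, -0.0224]] [0.5367 0.0255 0.042 ] [np.float64(0.1265), np.float64(0.1285), np.float64(0.1265), np.float64(0.1197)]
```

View pics/mtop.png

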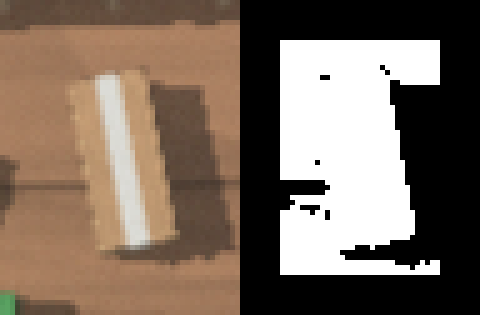

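Request:
jog_arm([
  [-0.03,-0.03,0,-0.12,1],
  [-0.06,-0.06,0,-0.24,1],
  [-0.09,-0.09,0,-0.36,1],
  [-0.12,-0.12,0,-0.4,1],
  [-0.15,-0.15,0,-0.4,1],
], grip_force=40)

```text
clock: 0.52
position: [0.355, 0.4768, 0.2304]
orientation: [-0.008, 1.0, -0.001, -0.0]
wrist_force: [1.7, -0.0, 0.1]
gripper_width: 0.301
```

Request:
jog_arm([
  [-0.027,-0.03,0,0,1],
  [-0.054,-0.06,0,0,1],
  [-0.081,-0.09,0,0,1],
  [-0.108,-0.12,0,0,1],
  [-0.135,-0.15,0,0,1],
])

```text
clock: 0.93
position: [0.4932, 0.3271, 0.2304]
orientation: [-0.008, 1.0, -0.001, -0.001]
wrist_force: [0.8, -0.6, 0.0]
gripper_width: 0.001
```

Request:
jog_arm([
  [-0.027,-0.03,0,0,1],
  [-0.054,-0.06,0,0,1],
  [-0.081,-0.09,0,0,1],
  [-0.108,-0.12,0.02,0,1],
  [-0.135,-0.15,0.04,0,1],
])

```text
clock: 1.35
position: [0.6281, 0.1819, 0.194]
orientation: [-0.008, 1.0, -0.001, 0.001]
wrist_force: [0.8, 0.7, -0.2]
gripper_width: 0.002
```

Request:
jog_arm([
  [-0.022,-0.04,0.02,0,1],
  [-0.022,-0.04,0.05,0,1],
  [-0.022,-0.04,0.08,0,1],
  [-0.022,-0.04,0.1,0,1],
  [-0.022,-0.04,0.1,0,1],
])

```text
clock: 1.77
position: [0.6481, 0.1409, 0.0892]
orientation: [-0.007, 1.0, -0.002, -0.003]
wrist_force: [-0.3, 0.2, -0.7]
gripper_width: -0.0
```

```bash
python3 - <<'E'
from h import *
for n,(x0,y0,x1,y1) in dict(top=(230,125,330,235),side=(285,95,435,215)).items():
    a=viewer.capture(n)[:,:,::-1]
    cv2.imwrite(f"pics/{n}1.png",cv2.resize(a[y0:y1,x0:x1],None,fx=4,fy=4,interpolation=cv2.INTER_CUBIC))
o=get_obs();print(o["position"],o["wrist_force"])
E
```

```text
[0.65042986 0.1421548  0.09360876] [ 0.37915206 -0.37390837  0.75357184]
```

View pics/side1.png

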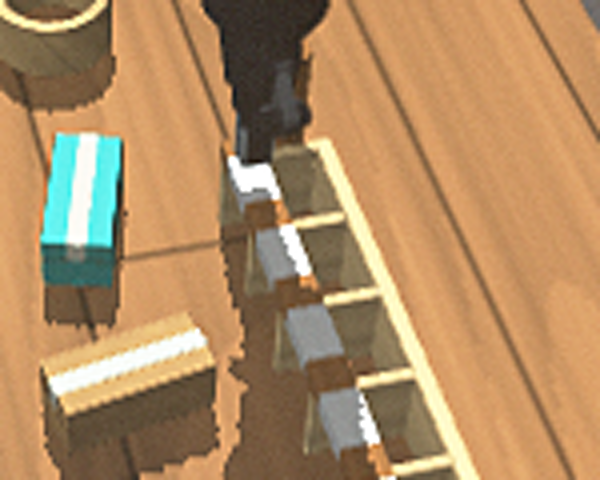

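View pics/top1.png

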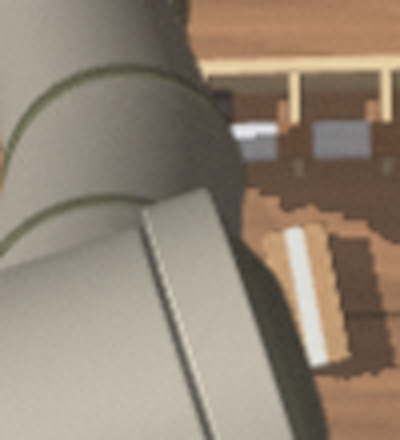

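The side view shows the fingertips (zoom (255,155)) just above plate a, and nothing has moved. Descending gently now.

Request:
jog_arm([
  [0,0,0.006,0,1],
  [0,0,0.012,0,1],
  [0,0,0.015,0,1],
  [0,0,0.017,0,1],
  [0,0,0.018,0,1],
])

```text
clock: 2.28
position: [0.6504, 0.1423, 0.0758]
orientation: [-0.008, 1.0, -0.001, -0.0]
wrist_force: [0.4, 0.6, -0.1]
gripper_width: -0.002
```

Request:
jog_arm([
  [0,0,0,0,1],
  [0,0,0.0005,0,1],
  [0,0,0.001,0,1],
])

```text
clock: 2.53
position: [0.6506, 0.1423, 0.075]
orientation: [-0.008, 1.0, -0.001, 0.0]
wrist_force: [-0.2, 0.1, 0.3]
gripper_width: -0.001
```

Request:
jog_arm([
  [0,0,0.001,0,1],
  [0,0,0.0015,0,1],
  [0,0,0.002,0,1],
  [0,0,0.002,0,1],
])

```text
clock: 2.87
position: [0.6507, 0.1424, 0.0742]
orientation: [-0.008, 1.0, -0.001, 0.0]
wrist_force: [-3.1, -0.2, 11.6]
gripper_width: 0.002
```

Contact on plate a at about 12 N. Easing off and sliding along to b.

Request:
jog_arm([
  [0,-0.006,0.0005,0,1],
  [0,-0.014,0.0005,0,1],
  [0,-0.022,0.0005,0,1],
  [0,-0.03,0.0005,0,1],
  [0,-0.036,0.0005,0,1],
])

```text
clock: 3.28
position: [0.652, 0.1058, 0.0742]
orientation: [-0.007, 1.0, -0.0, 0.001]
wrist_force: [-0.5, 3.0, 5.7]
gripper_width: -0.0
```

Request:
jog_arm([
  [0,-0.006,0.0005,0,1],
  [0,-0.013,0.0005,0,1],
  [0,-0.02,0.0005,0,1],
  [0,-0.027,0.0005,0,1],
  [0,-0.03,0.0005,0,1],
])

```text
clock: 3.7
position: [0.653, 0.0746, 0.0742]
orientation: [-0.007, 1.0, -0.0, 0.002]
wrist_force: [-0.2, 4.3, 5.4]
gripper_width: -0.004
```

Request:
jog_arm([
  [0.001,0,0.001,0,1],
  [0.001,0,0.001,0,1],
])

```text
clock: 3.87
position: [0.653, 0.0742, 0.0742]
orientation: [-0.006, 1.0, 0.0, 0.003]
wrist_force: [0.2, 2.7, 9.4]
gripper_width: 0.003
```

Request:
jog_arm([
  [0,-0.006,0.0005,0,1],
  [0,-0.014,0.0005,0,1],
  [0,-0.022,0.0005,0,1],
  [0,-0.03,0.0005,0,1],
  [0,-0.036,0.0005,0,1],
])

```text
clock: 4.28
position: [0.654, 0.0374, 0.0742]
orientation: [-0.006, 1.0, 0.001, 0.004]
wrist_force: [-0.1, 4.2, 8.1]
gripper_width: 0.001
```

Request:
jog_arm([
  [0,-0.006,0.0005,0,1],
  [0,-0.013,0.0005,0,1],
  [0,-0.02,0.0005,0,1],
  [0,-0.027,0.0005,0,1],
  [0,-0.029,0.0005,0,1],
])

```text
clock: 4.7
position: [0.655, 0.007, 0.0742]
orientation: [-0.005, 1.0, 0.001, 0.004]
wrist_force: [-0.3, 5.4, 7.3]
gripper_width: 0.001
```

Request:
jog_arm([
  [0.001,0,0.001,0,1],
  [0.001,0,0.001,0,1],
])

```text
clock: 4.87
position: [0.6549, 0.0068, 0.0742]
orientation: [-0.005, 1.0, 0.001, 0.006]
wrist_force: [-0.2, 3.4, 9.8]
gripper_width: 0.004
```

Touched c. Lifting straight up.

Request:
jog_arm([
  [0,0,-0.02,0,1],
  [0,0,-0.05,0,1],
  [0,0,-0.08,0,1],
  [0,0,-0.1,0,1],
  [0,0,-0.1,0,1],
])

```text
clock: 5.28
position: [0.6555, 0.0047, 0.1782]
orientation: [-0.004, 1.0, 0.001, 0.008]
wrist_force: [1.1, 0.1, 0.1]
gripper_width: -0.002
```

```bash
python3 -c "
from h import *
print(get_obs()['joint_pos'].round(3))"
```

```text
[-0.014  0.569 -0.12   1.823  0.096  0.738  1.394]
```

Request:
jog_arm([
  [0.025,0.02,0,0.12,0],
  [0.05,0.04,0,0.24,0],
  [0.075,0.06,0,0.36,0],
  [0.1,0.08,0,0.48,0],
  [0.112,0.1,0,0.6,0],
])

```text
clock: 5.7
position: [0.539, 0.1024, 0.1757]
orientation: [0.295, 0.955, 0.002, 0.006]
wrist_force: [0.4, -0.2, 0.1]
gripper_width: 0.502
```

Request:
jog_arm([
  [0,0,0,0.12,0],
  [0,0,0,0.24,0],
  [0,0,0,0.36,0],
  [0,0,0,0.48,0],
  [0,0,0,0.6,0],
])

```text
clock: 6.12
position: [0.5386, 0.1009, 0.175]
orientation: [0.567, 0.823, 0.003, 0.005]
wrist_force: [-0.0, 0.1, 0.6]
gripper_width: 0.501
```

Request:
jog_arm([
  [0,0,0,0.12,0],
  [0,0,0,0.24,0],
  [0,0,0,0.36,0],
  [0,0,0,0.36,0],
])

```text
clock: 6.45
position: [0.5381, 0.0996, 0.1742]
orientation: [0.708, 0.706, 0.003, 0.005]
wrist_force: [-0.2, -0.9, -0.8]
gripper_width: 0.501
```

```bash
cat > st.py <<'E'
from h import *
from scipy.spatial.transform import Rotation as R
o=get_obs(); M=R.from_quat(o["orientation"]).as_matrix()
print(o["clock"],o["position"].round(4),"F",o["wrist_force"].round(1),"w",o["gripper_width"].round(3),"xaxis deg",np.degrees(np.arctan2(M[1,0],M[0,0])).round(2));print(M.round(3))
E
python3 st.py
```

```text
Traceback (most recent call last):
  File "st.py", line 4, in <module>
    print(o["clock"],o["position"].round(4),"F",o["wrist_force"].round(1),"w",o["gripper_width"].round(3),"xaxis deg",np.degrees(np.arctan2(M[1,0],M[0,0])).round(2));print(M.round(3))
                                                                              ^^^^^^^^^^^^^^^^^^^^^^^^
AttributeError: 'float' object has no attribute 'round'
```

```bash
sed -i 's/o\["gripper_width"\].round(3)/o["gripper_width"]/' st.py; python3 - <<'E'
from h import *
n="side"; a=viewer.capture(n)[:,:,::-1]; cv2.imwrite("pics/side2.png",cv2.resize(a[60:260,220:440],None,fx=3,fy=3))
b=cv2.imread("pics/top0.png"); h=cv2.cvtColor(b,cv2.COLOR_BGR2HSV)
m=((h[...,0]>80)&(h[...,0]<100)&(h[...,1]>120)).astype(np.uint8); m[225:]=0;m[:180]=0;m[:,:225]=0
c=max(cv2.findContours(m,0,2)[0],key=cv2.contourArea)[:,0]
P=onz("top",c,.042);print("teal",P.min(0),P.max(0))
E
```

```text
teal [0.51503831 0.14554024 0.042     ] [0.5515068  0.23539912 0.042     ]
```

View pics/side2.png

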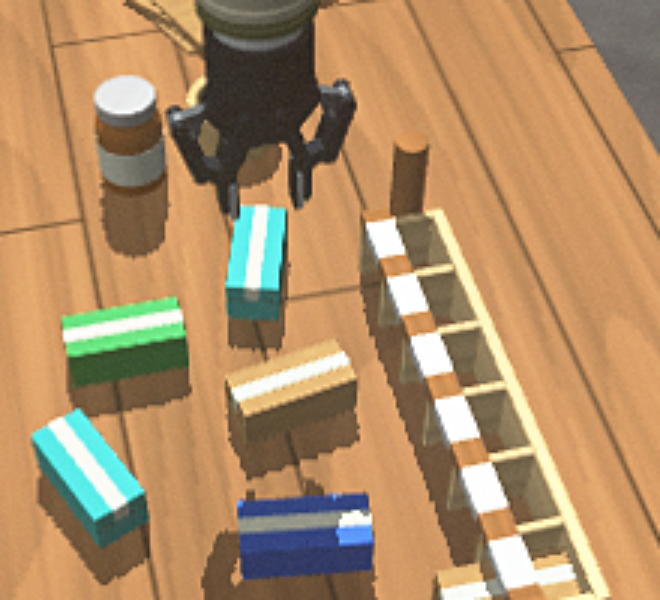

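Request:
jog_arm([
  [0.005,0,0.03,-0.013,0],
  [0.005,0,0.065,-0.013,0],
  [0.005,0,0.1,-0.013,0],
  [0.005,0,0.13,-0.013,0],
  [0.005,0,0.13,-0.013,0],
])

```text
clock: 6.92
position: [0.5368, 0.1033, 0.0395]
orientation: [0.699, 0.715, -0.0, 0.003]
wrist_force: [-0.0, -0.3, 1.1]
gripper_width: 0.504
```

```bash
python3 st.py; python3 - <<'E'
from h import *
n="side"; a=viewer.capture(n)[:,:,::-1]; cv2.imwrite("pics/side3.png",cv2.resize(a[60:260,220:440],None,fx=3,fy=3))
E
```

```text
6.9167 [0.5368 0.1033 0.0395] F [-0.  -0.3  1.1] w 0.5036145011017765 xaxis deg 91.25
[[-0.022  1.     0.003]
 [ 1.     0.022 -0.004]
 [-0.004  0.003 -1.   ]]
```

View pics/side3.png

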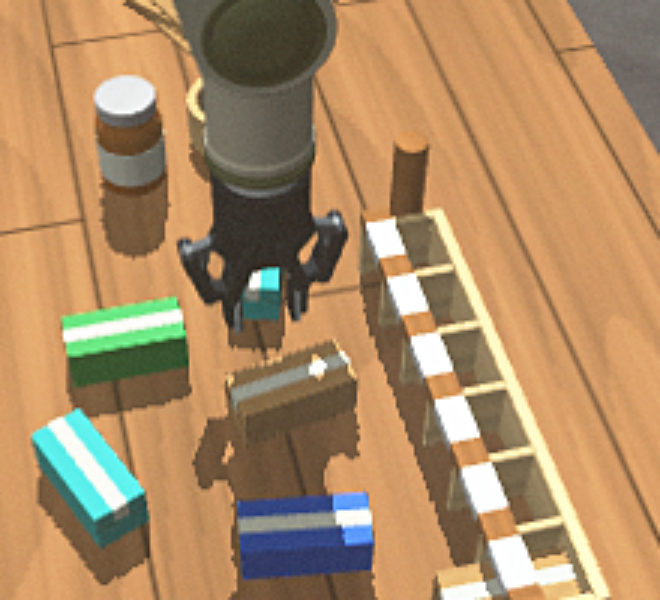

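Request:
jog_arm([
  [0,0.007,0.015,0.01,0],
  [0,0.007,0.026,0.01,0],
  [0,0.007,0.027,0.01,0],
  [-0.01,0.007,0.027,0.01,0],
  [-0.02,0.007,0.027,0.01,0],
])

```text
clock: 7.38
position: [0.5454, 0.083, 0.0162]
orientation: [0.703, 0.712, 0.001, 0.003]
wrist_force: [0.6, 0.9, -0.3]
gripper_width: 0.501
```

Request:
jog_arm([
  [-0.004,0,0,0,0],
  [-0.009,0,0,0,0],
  [-0.014,0,0,0,0],
  [-0.019,0,0,0,0],
  [-0.022,0,0,0,0],
])

```text
clock: 7.8
position: [0.546, 0.0606, 0.0166]
orientation: [0.703, 0.711, 0.001, 0.004]
wrist_force: [-0.4, 3.0, 2.8]
gripper_width: 0.502
```

```bash
python3 st.py; python3 - <<'E'
from h import *
n="side"; a=viewer.capture(n)[:,:,::-1]; cv2.imwrite("pics/side4.png",cv2.resize(a[60:260,220:440],None,fx=3,fy=3))
E
```

```text
7.8 [0.546  0.0606 0.0166] F [-0.4  3.   2.8] w 0.502349047871029 xaxis deg 90.71
[[-0.012  1.     0.007]
 [ 1.     0.012 -0.003]
 [-0.003  0.007 -1.   ]]
```

View pics/side4.png

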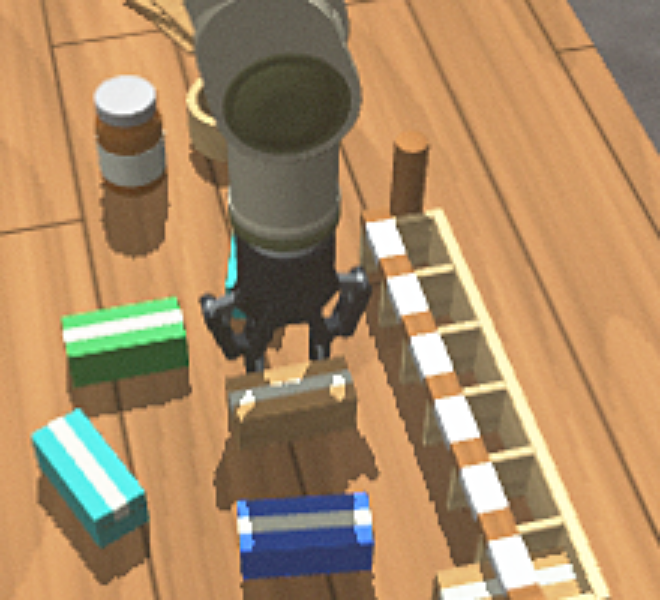

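The carton has swung nearly square with the fingers against its left side. I'll continue to the final lateral position.

Request:
jog_arm([
  [-0.004,0,0,0,0],
  [-0.008,0,0,0,0],
  [-0.012,0,0,0,0],
  [-0.016,0,0,0,0],
  [-0.018,0,0,0,0],
])

```text
clock: 8.27
position: [0.5459, 0.0412, 0.0165]
orientation: [0.703, 0.711, 0.001, 0.004]
wrist_force: [-0.5, 1.1, -0.4]
gripper_width: 0.501
```

Request:
jog_arm([
  [0.008,0,0,0,0],
  [0.025,0,0,0,0],
  [0.03,0,-0.01,0,0],
  [0.03,0,-0.04,0,0],
  [0.03,0,-0.07,0,0],
])

```text
clock: 8.68
position: [0.5441, 0.0721, 0.0867]
orientation: [0.703, 0.711, -0.0, 0.003]
wrist_force: [1.4, 0.3, 0.3]
gripper_width: 0.508
```

```bash
python3 st.py; python3 - <<'E'
from h import *
n="side"; a=viewer.capture(n)[:,:,::-1]; cv2.imwrite("pics/side5r.png",a);cv2.imwrite("pics/side5.png",cv2.resize(a[60:260,220:440],None,fx=3,fy=3))
E
```

```text
8.6833 [0.5441 0.0721 0.0867] F [1.4 0.3 0.3] w 0.5080509634106714 xaxis deg 90.71
[[-0.012  1.     0.003]
 [ 1.     0.012 -0.005]
 [-0.005  0.003 -1.   ]]
```

View pics/side5.png

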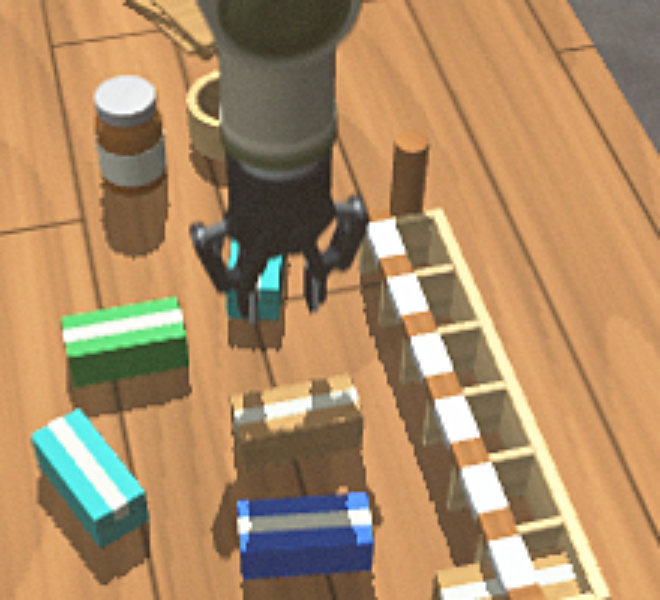

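Request:
jog_arm([
  [0,-0.02,-0.03,-0.12,0.5],
  [-0.01,-0.04,-0.05,-0.24,0.5],
  [-0.02,-0.06,-0.06,-0.36,0.5],
  [-0.04,-0.08,-0.06,-0.48,0.5],
  [-0.06,-0.09,-0.06,-0.6,0.5],
])

```text
clock: 9.15
position: [0.4542, 0.0113, 0.1526]
orientation: [0.458, 0.889, 0.001, 0.005]
wrist_force: [-0.9, -0.7, -0.9]
gripper_width: 0.25
```

Request:
jog_arm([
  [0,0,0,-0.12,0.5],
  [0,0,0,-0.24,0.5],
  [0,0,0,-0.36,0.5],
  [0,0,0,-0.48,0.5],
  [0,0,0,-0.6,0.5],
])

```text
clock: 9.57
position: [0.4542, 0.0112, 0.1532]
orientation: [0.172, 0.985, -0.001, 0.006]
wrist_force: [0.7, -0.4, -1.3]
gripper_width: 0.252
```

Request:
jog_arm([
  [0,0,0,-0.12,0.5],
  [0,0,0,-0.24,0.5],
  [0,0,0,-0.36,0.5],
  [0,0,0,-0.36,0.5],
])

```text
clock: 9.9
position: [0.4541, 0.011, 0.1537]
orientation: [-0.01, 1.0, -0.002, 0.006]
wrist_force: [0.1, 0.2, 0.4]
gripper_width: 0.254
```

```bash
python3 st.py; python3 - <<'E'
from h import *
for n,(x0,y0,x1,y1) in dict(top=(230,125,420,265),side=(220,60,440,260)).items():
    a=viewer.capture(n)[:,:,::-1]; cv2.imwrite(f"pics/{n}6r.png",a);cv2.imwrite(f"pics/{n}6.png",cv2.resize(a[y0:y1,x0:x1],None,fx=3,fy=3))
E
```

```text
9.9 [0.4541 0.011  0.1537] F [0.1 0.2 0.4] w 0.2537791872103037 xaxis deg -178.83
[[-1.    -0.02   0.012]
 [-0.02   1.    -0.003]
 [-0.012 -0.004 -1.   ]]
```

View pics/side6.png

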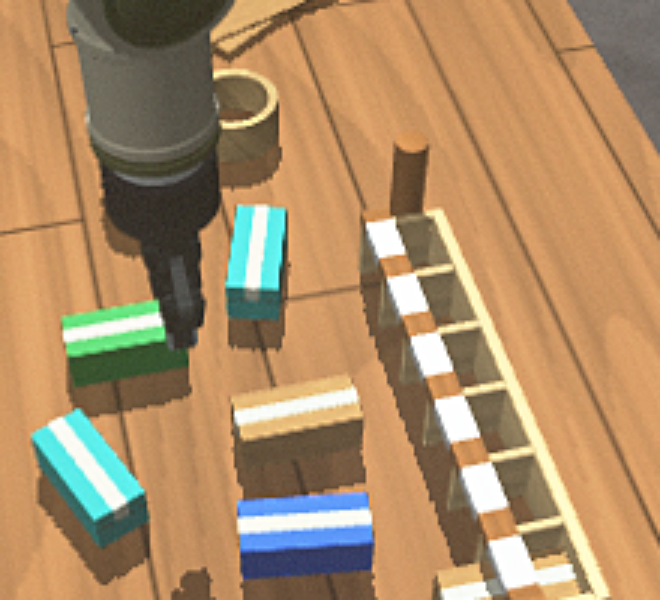

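View pics/top6.png

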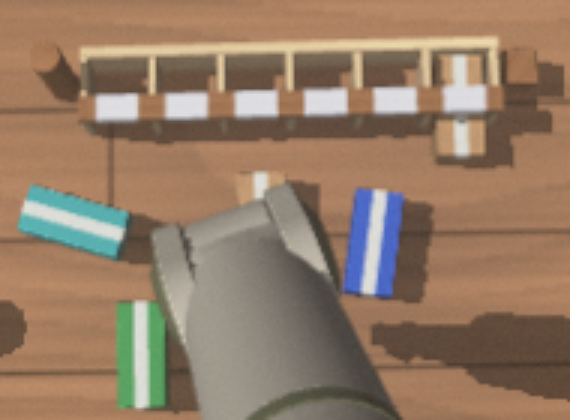

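```bash
python3 - <<'E'
from h import *
im=cv2.imread("pics/side6r.png"); m=((im.min(2)>165)).astype(np.uint8)
x0,y0,x1,y1=296,183,344,206
s=np.zeros_like(m); s[y0:y1,x0:x1]=m[y0:y1,x0:x1]
c=max(cv2.findContours(s,0,2)[0],key=cv2.contourArea); r=cv2.minAreaRect(c)
P=onz("side",cv2.boxPoints(r),.042); print(r,P.round(4).tolist(),P.mean(0))
pts=np.argwhere(s)[:,::-1]; Q=onz("side",pts,.042)
v=cv2.fitLine(Q[:,:2].astype(np.float32),2,0,.01,.01).ravel();print("line yaw",v[1]/v[0],"c",Q.mean(0), Q.min(0),Q.max(0))
t=cv2.imread("pics/top6r.png"); m=((t.min(2)>150)).astype(np.uint8); p=np.argwhere(m[182:192,312:324])[:,::-1]+[312,182]
print("top strip front",onz("top",p,.042).mean(0),len(p))
E
```

```text
((318.2944030761719, 194.9427490234375), (5.289816856384277, 41.773189544677734), 78.9964599609375) [[0.4895, 0.016, 0.042], [0.5918, 0.017, 0.042], [0.5901, 0.001, 0.042], [0.4888, 0.0002, 0.042]] [0.54005856 0.00854955 0.042     ]
line yaw 0.017670177 c [0.53923486 0.008338   0.042     ] [4.89000003e-01 2.48795391e-04 4.20000000e-02] [0.59061414 0.01693271 0.042     ]
top strip front [0.57944214 0.00618318 0.042     ] 43
```

Request:
jog_arm([
  [0.004,-0.003,0.03,0.01,0.5],
  [0.004,-0.003,0.065,0.01,0.5],
  [0.004,-0.003,0.1,0.01,0.5],
  [0.004,-0.003,0.125,0.01,0.5],
  [0.004,-0.003,0.134,0.01,0.5],
])

```text
clock: 10.42
position: [0.4481, 0.0064, 0.0208]
orientation: [0.001, 1.0, -0.005, -0.0]
wrist_force: [-1.9, 0.2, 0.2]
gripper_width: 0.251
```

Request:
jog_arm([
  [0,0,0,0,0.5],
  [0,0,0,0,0.5],
])

```text
clock: 10.58
position: [0.4477, 0.0066, 0.0203]
orientation: [0.002, 1.0, -0.005, -0.001]
wrist_force: [-0.4, 0.1, -0.8]
gripper_width: 0.246
```

```bash
python3 st.py; python3 - <<'E'
from h import *
n="side"; a=viewer.capture(n)[:,:,::-1]; cv2.imwrite("pics/side7.png",cv2.resize(a[60:260,220:440],None,fx=3,fy=3))
E
```

```text
10.5833 [0.4477 0.0066 0.0203] F [-0.4  0.1 -0.8] w 0.246287736759858 xaxis deg 179.78
[[-1.     0.004 -0.002]
 [ 0.004  1.    -0.01 ]
 [ 0.002 -0.01  -1.   ]]
```

View pics/side7.png

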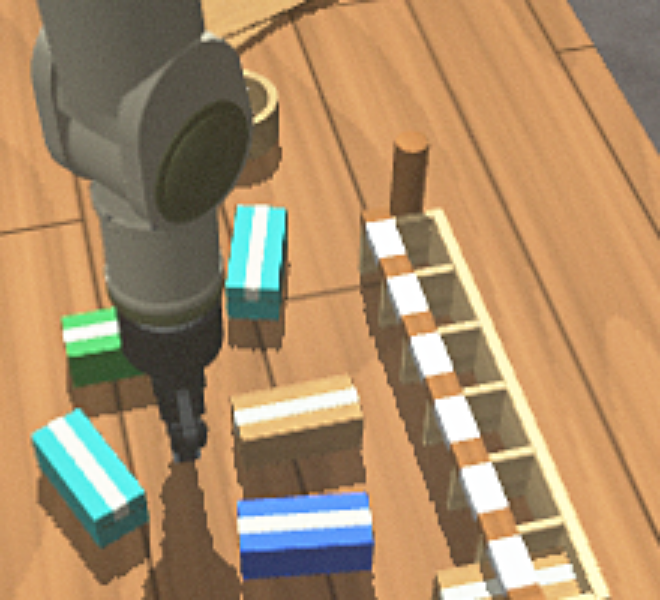

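The fingers are down behind the carton (zoom (188,450)) and everything is clear. Pushing forward.

Request:
jog_arm([
  [-0.008,0.001,0.001,-0.014,0.5],
  [-0.016,0.001,0.001,-0.014,0.5],
  [-0.022,0.001,0.001,-0.014,0.5],
  [-0.026,0.001,0.001,-0.014,0.5],
  [-0.03,0.001,0.001,-0.014,0.5],
])

```text
clock: 11.05
position: [0.4793, 0.0074, 0.0204]
orientation: [-0.005, 1.0, -0.004, 0.0]
wrist_force: [0.1, -1.0, -0.2]
gripper_width: 0.248
```

```bash
python3 st.py
```

```text
11.05 [0.4793 0.0074 0.0204] F [ 0.1 -1.  -0.2] w 0.2475301041246281 xaxis deg -179.46
[[-1.    -0.009  0.001]
 [-0.009  1.    -0.009]
 [-0.001 -0.009 -1.   ]]
```

Yaw is right (tool axis along the rack's x), so I'll push straight along tool −x.

Request:
jog_arm([
  [-0.006,0,0,0,0.5],
  [-0.012,0,0,0,0.5],
  [-0.018,0,0,0,0.5],
  [-0.024,0,0,0,0.5],
  [-0.03,0,0,0,0.5],
])

```text
clock: 11.47
position: [0.5093, 0.0075, 0.0204]
orientation: [-0.005, 1.0, -0.005, -0.0]
wrist_force: [-3.3, 0.1, 2.9]
gripper_width: 0.25
```

Request:
jog_arm([
  [-0.006,0,0,0,0.5],
  [-0.012,0,0,0,0.5],
  [-0.018,0,0,0,0.5],
  [-0.022,0,0,0,0.5],
  [-0.025,0,0,0,0.5],
])

```text
clock: 11.88
position: [0.5352, 0.0078, 0.0203]
orientation: [-0.005, 1.0, -0.004, 0.0]
wrist_force: [-4.3, -0.3, 2.5]
gripper_width: 0.25
```

```bash
python3 st.py; python3 - <<'E'
from h import *
n="side"; a=viewer.capture(n)[:,:,::-1]; cv2.imwrite("pics/side8.png",cv2.resize(a[110:260,270:420],None,fx=4,fy=4))
E
```

```text
11.8833 [0.5352 0.0078 0.0203] F [-4.3 -0.3  2.5] w 0.24980397139298977 xaxis deg -179.47
[[-1.    -0.009  0.   ]
 [-0.009  1.    -0.009]
 [-0.    -0.009 -1.   ]]
```

View pics/side8.png

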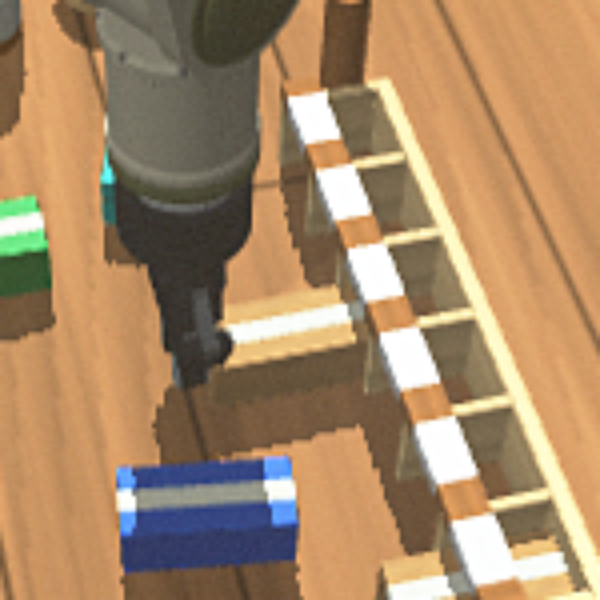

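Request:
jog_arm([
  [-0.005,0,0,0,0.5],
  [-0.01,0,0,0,0.5],
  [-0.015,0,0,0,0.5],
  [-0.02,0,0,0,0.5],
  [-0.022,0,0,0,0.5],
])

```text
clock: 12.35
position: [0.5589, 0.0082, 0.0204]
orientation: [-0.004, 1.0, -0.004, 0.001]
wrist_force: [-1.5, 0.7, 0.9]
gripper_width: 0.252
```

Request:
jog_arm([
  [-0.005,0,0,0,0.5],
  [-0.01,0,0,0,0.5],
  [-0.015,0,0,0,0.5],
  [-0.02,0,0,0,0.5],
  [-0.022,0,0,0,0.5],
])

```text
clock: 12.77
position: [0.582, 0.0084, 0.0204]
orientation: [-0.004, 1.0, -0.004, 0.001]
wrist_force: [-1.3, -0.3, -0.1]
gripper_width: 0.251
```

```bash
python3 st.py; python3 - <<'E'
from h import *
n="side"; a=viewer.capture(n)[:,:,::-1]; cv2.imwrite("pics/side9.png",cv2.resize(a[110:260,270:420],None,fx=4,fy=4))
E
```

```text
12.7667 [0.582  0.0084 0.0204] F [-1.3 -0.3 -0.1] w 0.2514893393316036 xaxis deg -179.5
[[-1.    -0.009  0.003]
 [-0.009  1.    -0.008]
 [-0.003 -0.008 -1.   ]]
```

View pics/side9.png

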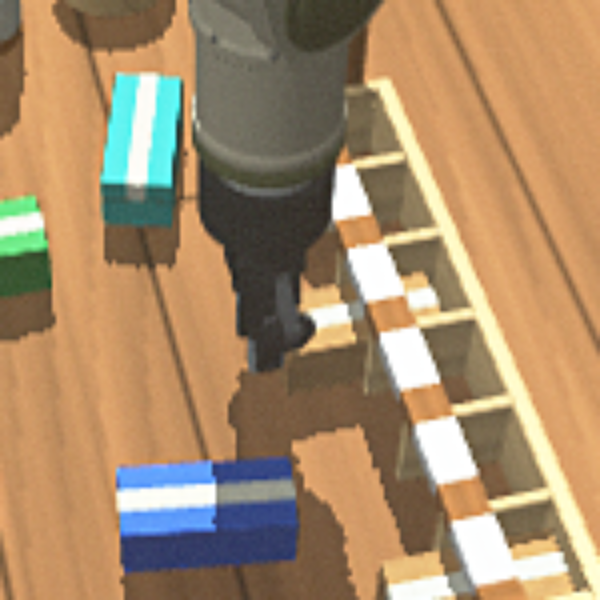

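The carton is inside the third gap, and the strip shows behind plate c at (425,297). Now the last stretch, gently.

Request:
jog_arm([
  [-0.003,0,0,0,0.5],
  [-0.006,0,0,0,0.5],
  [-0.008,0,0,0,0.5],
  [-0.01,0,0,0,0.5],
  [-0.011,0,0,0,0.5],
])

```text
clock: 13.23
position: [0.5932, 0.0084, 0.0204]
orientation: [-0.004, 1.0, -0.004, 0.001]
wrist_force: [-1.6, -0.4, -0.0]
gripper_width: 0.253
```

Request:
jog_arm([
  [-0.001,0,0,0,0.5],
  [-0.002,0,0,0,0.5],
  [-0.003,0,0,0,0.5],
])

```text
clock: 13.48
position: [0.5947, 0.0084, 0.0204]
orientation: [-0.004, 1.0, -0.004, 0.0]
wrist_force: [-8.9, 1.0, 7.4]
gripper_width: 0.248
```

Request:
jog_arm([
  [-0.001,0,0,0,0.5],
  [-0.001,0,0,0,0.5],
  [-0.001,0,0,0,0.5],
])

```text
clock: 13.73
position: [0.5946, 0.0084, 0.0204]
orientation: [-0.005, 1.0, -0.005, -0.001]
wrist_force: [-5.7, 1.3, 4.4]
gripper_width: 0.249
```

Request:
jog_arm([
  [0.003,0,0,0,0.5],
  [0.012,0,0,0,0.5],
  [0.03,0,0,0,0.5],
  [0.05,0,0,0,0.5],
  [0.07,0,-0.02,0,0.5],
])

```text
clock: 14.15
position: [0.5226, 0.0081, 0.0385]
orientation: [-0.005, 1.0, -0.004, -0.002]
wrist_force: [0.9, 0.1, 0.7]
gripper_width: 0.25
```

Request:
jog_arm([
  [0.01,0,-0.03,0,0.5],
  [0.01,0,-0.06,0,0.5],
  [0.01,0.03,-0.09,0,0.5],
  [0.01,0.06,-0.12,0,0.5],
  [0.01,0.09,-0.15,0,0.5],
])

```text
clock: 14.57
position: [0.512, 0.0983, 0.1878]
orientation: [-0.004, 1.0, -0.004, -0.002]
wrist_force: [1.1, 0.1, -0.5]
gripper_width: 0.25
```

Request:
jog_arm([
  [0,0.04,0,0,0.5],
  [0,0.08,0,0,0.5],
  [0,0.12,0,0,0.5],
  [0,0.16,0,0,0.5],
  [0,0.2,0,0,0.5],
])

```text
clock: 14.98
position: [0.5102, 0.3, 0.1863]
orientation: [-0.004, 1.0, -0.004, -0.001]
wrist_force: [1.5, -0.0, -0.7]
gripper_width: 0.254
```

```bash
python3 st.py; python3 - <<'E'
from h import *
for n,(x0,y0,x1,y1) in dict(top=(170,125,420,275),side=(270,80,440,280)).items():
    a=viewer.capture(n)[:,:,::-1]; cv2.imwrite(f"pics/{n}10r.png",a);cv2.imwrite(f"pics/{n}10.png",cv2.resize(a[y0:y1,x0:x1],None,fx=3,fy=3))
E
```

```text
14.9833 [0.5102 0.3    0.1863] F [ 1.5 -0.  -0.7] w 0.25407911734882743 xaxis deg -179.58
[[-1.    -0.007 -0.002]
 [-0.007  1.    -0.008]
 [ 0.002 -0.008 -1.   ]]
```

View pics/side10.png

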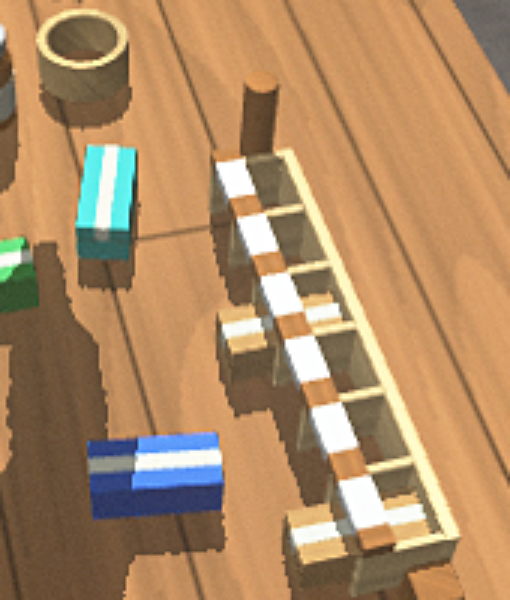

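View pics/top10.png

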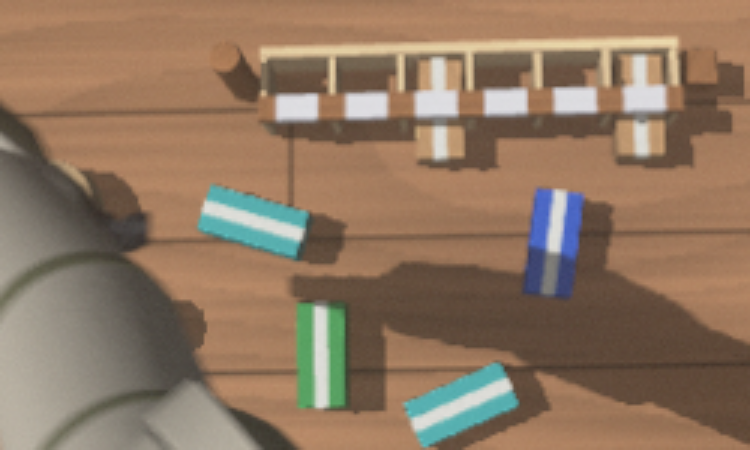

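The carton is in the third gap (top zoom (440,110)) beside the filed one at (640,105). A numeric check of both rear edges before handing in:

```bash
python3 - <<'E'
from h import *
o=np.array([.640,-.0239]);a=.0105;Ri=np.array([[np.cos(a),np.sin(a)],[-np.sin(a),np.cos(a)]])
im=cv2.imread("pics/top10r.png")
# rear end of strip: subpixel edge along its column
for nm,u in(("loose",(440/3+170)),("filed",(640/3+170))):
    c=im[160:186,int(u)-1:int(u)+2].min(2).mean(1); g=np.diff(c); k=g[4:].argmin()+4
    w=-g[k-1:k+2].clip(max=0); v=160+(w*[k-1,k,k+1]).sum()/w.sum()+.5
    print(nm,u,v,(Ri@(onz("top",[[u,v]],.042)[0][:2]-o)).round(4))
b=cv2.imread("pics/top0.png"); f=[]
for y0,y1,x0,x1 in((135,172,372,400),):
    d=cv2.absdiff(b[y0:y1,x0:x1],im[y0:y1,x0:x1]); print("filed diff",d.max())
E
```

```text
loose 316.66666666666663 177.6662817551963 [-0.0358  0.0284]
filed 383.33333333333337 176.57692307692307 [-0.038  -0.1652]
filed diff 10
```

```bash
python3 -c "
from h import *
print(env.finish_job(), get_obs()['clock'])"
```

```text
the job is handed in; nothing more can be done
the job is handed in; nothing more can be done
```

The loose carton is home in the third gap from the tall post, and I handed the job in at about 15 s of the 67 s allowed.

- **Counting:** The tall post is at the rack's left end. I touched plate a with the shut fingertips and slid along the rail in light contact over b to c, pressing with roughly 5–12 N. Then I lifted off.
- **Pushing:** I pushed the carton's left side sideways until it was square and in line with the third gap. I then pushed it in from behind along the bench. It was never gripped or lifted, and the pictures taken along the way show it flat.
- **Fully home:** At the end of the push the wrist force rose to about 9 N and the arm stopped advancing.
- **Last checks:** The carton's rear edge measures rack x ≈ −36 mm, where −35 mm is nominal. The same measurement reads −38 mm for the filed carton, so there is a bias of a few millimetres in it.
- **Off-centre reading:** The carton's centre reads rack y ≈ +28 mm against the gap's +33 mm. That is within the gap's clearance of about 6 mm each side, but it was only a rough column pick.
- **Bystanders:** The filed carton's image patch is unchanged. The post, tape roll and coloured look-alikes look undisturbed in the last pictures. The jar was mostly hidden or out of frame there and the mug was out of frame; the arm never came near either.

The arm was clear of everything at hand-in.

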